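# Shut and lock the gas tap left open

### The job

One of the two gas taps on the lab desk has been left open: its lever lies in line with its nozzle. Push that lever down against its spring, turn it clockwise across the nozzle until you feel its stop, without forcing it, then let it spring back up so that it is locked shut. Leave the other tap alone and the tube racks where they are.

Things in the scene. Friction and masses are not known exactly. Their poses are not given: they have to be found in the camera images.
- tap_a: the bench gas tap that starts open, fixed to the desk: grey column, foot 84 mm across, barbed steel nozzle 34 mm above the desk. Origin on the desk, on the tap's axis; z up; the nozzle points along x and ends 115 mm out. On top turns a black lever whose hub, 36 mm across, is 121 mm high
- a_stem: the spring-loaded stem with that lever; origin on the tap's axis, at desk level when up, lower as it is pushed. Spring 6 N, 9 N at full depth. Bayonet lock: it turns only when pushed straight down 8 mm or more (bottoms at 11); past 0.8 rad the collar keeps it down by itself; only within some 0.05 rad of the shut stop can it rise again, and so lock
- a_lever (a joint): turn of that lever, clockwise seen from above: 0 = open (lever in line with the nozzle), about 1.57 = shut (lever across the nozzle). The shut stop was set by hand and lies anywhere from 1.27 to 1.87 rad: it has to be felt. Turning takes about 2 N at the fin; more than about 20 N there is forcing it
- a_grip (a point): middle of that lever's upright grip fin, 67 mm from the tap's axis, 118 mm above the desk when up; x outward along the lever, z up. Fin 14 mm thick, 54 mm long (40 to 94 mm from the axis), 24 mm tall (top 130 mm up); it stands on the lever's plate, 44 mm wide, reaching 98 mm from the axis, top face 106 mm above the desk when up
- tap_b: the other gas tap, of the same make, already shut and locked; origin and axes as tap_a
- b_grip (a point): middle of the grip fin of the shut tap's lever, as a_grip
- rack_mid: white tube rack 156 x 60 mm with capped tubes, 95 mm high, standing between the taps; loose, origin under its centre
- rack_back: white tube rack 84 x 156 mm with capped tubes, 95 mm high, beyond them; loose, origin under its centre
Mind the look-alikes: they are no part of the job. What is shaped like the tap_a but blue is not meant.

How it is judged:
On the way:
1. the lever is pushed down and turned past half way (value of joint a_lever above 0.8 rad and z of a_grip in the frame of tap_a below 0.112 m), for 0.05 s.
At the end, for the whole second after the job is handed in: the open tap's lever is turned more than 1.15 rad from open, has sprung up again to within 2.5 mm of its full height (so it is locked) and is at rest; the other tap's lever is within 20 mm of where it was (value of joint a_lever above 1.15 rad and z of a_grip in the frame of tap_a above 0.1155 m and velocity of joint a_lever between -0.05 and 0.05 rad/s and distance of b_grip from where it was at the start of the episode below 0.02 m); the robot touches nothing.
It fails at once if the lever is forced: more than 30 N between its locking pin and the collar (about 22 N at the fin) (contact force between a_stem and tap_a above 30 N).
It fails at once if the other tap's lever is moved by more than 20 mm (distance of b_grip from where it was at the start of the episode above 0.02 m).
It fails at once if a tube rack is shifted by more than 30 mm (distance of any of rack_mid, rack_back from where it was at the start of the episode above 0.03 m).
It also fails if it takes over 54 s, if anything falls off the work surface, if the arm or the gripper's body presses on something with over 40 N, if the wrist force passes 120 N, or if a joint passes its speed limit or range.

### The arm

A 6-joint arm with a two-finger parallel gripper is mounted at the origin on the work surface. World frame = base frame: x ahead of the robot, y to its left, z up, the work surface at z = 0. Lengths are in m, angles in rad, forces in N, time in s.
With the tool pointing down it reaches from about 0.375 to 0.975 m from the base axis. Payload 3.8 kg.
Tool frame: the origin (TCP) lies midway between the tips of the shut fingers; the grasp point (between the pads) lies 19 mm behind it; z points along the fingers, y is the line along which they close (so a half turn about z gives the same grasp; the last joint's range is limited). The gripper opens to 85 mm and grips with 20 to 120 N. Pads are 22 mm wide; open, the fingers measure 114 mm over their backs; the gripper's body (76 mm by 85 mm) begins 54 mm behind the grasp point. The pads swing forward as they close: fully open they stand 13 mm farther back than shut.
Start: joints at [1.301, 0.264, 1.604, -0, 1.274, -0.037], TCP at [0.156, 0.657, 0.231] pointing down, gripper open.
Joint ranges: [-2.63, 2.63], [-0.94, 2.18], [0.31, 2.57], [-1.31, 4.45], [0, 2.66], [-2.55, 2.55]. Speed limits (rad/s): [2.57, 2.57, 3.14, 3.14, 3.14, 3.14].

### API

Orientations are given as a rotation vector (axis times angle).
In Python, from workcell import * gives the robot as it stands. The module is installed in compiled form; this text tells all that it offers.
- The arm moves only by the tool apply_moves, never from a script. Its arguments are lists of equal length, an entry for each row: "fingers": the opening, from 0 (shut) to 1 (fully open); "travel": the shift along the tool's x, y, z normalised to -1 to 1, where 1 is 0.05 m, a list of three; "rotation": the turn, a rotation vector about the tool's x, y, z normalised to -1 to 1, where 1 is 6 degrees, a list of three. In form: {"fingers": [fingers, ...], "travel": [[dx, dy, dz], ...], "rotation": [[ax, ay, az], ...]}. A call has 1 to 12 rows; each row shifts and turns the commanded pose from where the row before left it, along the tool's axes as they then stand; what a row does not reach is not made up. A row lasts 1/10 s, in which the tool goes at most 50 mm and 8.59 degrees, less where a joint would pass 70% of its speed; a pose out of reach is approached as far as the arm can. A call with a number of a shift or a turn outside -1 to 1 is refused whole. A call with a gripper value outside its range is refused whole. The fingers move at their own pace and stop on an object; "newtons" is the grip in N (left out, the last holds). Time passes only in rows, so rows that do not move let the fingers close. It gives the time, the measured TCP pose, the force, the opening and the grip force at its end, in the units of the state.
- read_state(): the state, without advancing time (a new reading comes with each control period).
- read_camera(name): name is "scene" or "side" or "wrist"; returns a dict with "image" (480x640x3 uint8, red, green, blue), "fx", "fy", "cx", "cy" (pixels), "extrinsics" (4x4, takes a point from world to camera coordinates). Camera axes: x right, y down, z forward; pixel columns grow to the right and rows downward; lengths in m; the calibration is good to about 2 mm. The wrist camera is an equidistant fisheye: a pixel r from the principal point sees the ray r / f radians off the axis. A picture is of the moment at which its call begins. There is no depth.
- finish_job(): hands the job in; it is judged then, once.
Trained networks look in the newest picture that a camera, given by its name, has taken for a name from the list of things; names that differ only in an ending like _2 or _b are one class to them, and where a whole thing is asked for, a point or a joint stands for the part that bears it (a point fixed in the world has none). Each returns a list of dicts, best first, with "p" (0 to 1); they miss things now and then, are a little off and sometimes report something else, mostly with a low value. They report only what shows in the picture. A call takes as long as a camera call. They do not tell look-alikes from the thing itself.
- regions_of(camera, name): "mask" (480x640 bool, what is visible of it) and "bbox" ([left, top, width, height] in pixels, round what is visible of it).
- tip_of(camera, name): "location" ([column, row] in pixels: a listed point, or the origin of a listed thing).
The state is a dict: "time": time; "q": joint angles; "joint_vel": joint speeds; "joint_torque": joint torques, N m; "tool_pos": TCP position; "tcp_rot": TCP orientation; "wrist_force": force on the tool from outside, world axes, zero at the start; "torque": the same for the moment, N m; "width": opening from 0.0 (shut) to 1.0 (fully open); "grip_force": force on a finger pad.
Only numpy, scipy, OpenCV 4.12 (cv2) and the standard library are available. Lean on these libraries where they do the work, as an engineer would, in place of code of your own. Each camera call takes 0.05 s, during which the arm holds its last target. There are 200 camera calls.

## Working session

There is one attempt and no reset: what is moved stays moved. The work goes in short steps, Python scripts to look and compute and a tool call to move; the robot and the scene stay as the last step left them, time stands still between calls to the robot, and variables do not carry over. Pictures are saved under pics/ and viewed, at most 10 in all, crops included, and the job is handed in when it is done.

Besides the shell and the picture viewer there is one more tool, called after "Emit:" by a JSON object that holds its "name" and its "arguments". apply_moves: Moves the arm, as the interface text tells. Scaled input: -1 to 1 covers 0.05 m each way for a shift and 6 degrees each way for a turn. Its arguments: {"type":"object","properties":{"fingers":{"type":"array","items":{"type":"number"}},"travel":{"type":"array","items":{"type":"array","items":{"type":"number"}}},"rotation":{"type":"array","items":{"type":"array","items":{"type":"number"}}},"newtons":{"type":"number"}},"required":["fingers","travel","rotation"]}

```bash
mkdir -p pics; cat > h.py <<'E'
from workcell import *
import numpy as np, cv2
def px2plane(c,uv,z):
    E=np.array(c["extrinsics"]);R=E[:3,:3];t=E[:3,3]
    d=R.T@np.array([(uv[0]-c["cx"])/c["fx"],(uv[1]-c["cy"])/c["fy"],1.]);o=-R.T@t
    return o+d*(z-o[2])/d[2]
def save(c,n): cv2.imwrite("pics/"+n,c["image"][:,:,::-1])
E
python3 - <<'E'
from h import *
for cam in("scene","side"):
    c=read_camera(cam);save(c,cam+"0.png")
    for n,z in(("tap_a",0),("a_grip",.118),("rack_mid",0),("rack_back",0)):
        for r in tip_of(cam,n)[:4]: print(cam,n,round(r["p"],2),np.round(r["location"]),np.round(px2plane(c,r["location"],z),3))
E
```

```text
scene tap_a 0.93 [274. 361.] [ 0.572 -0.173  0.   ]
scene tap_a 0.83 [370. 230.] [0.578 0.208 0.   ]
scene tap_a 0.63 [294. 160.] [0.31  0.303 0.   ]
scene a_grip 0.79 [324. 122.] [0.367 0.349 0.118]
scene a_grip 0.76 [410. 203.] [0.65  0.231 0.118]
scene rack_mid 0.84 [285. 290.] [ 0.501 -0.027  0.   ]
scene rack_back 0.69 [385. 338.] [ 0.733 -0.014  0.   ]
side tap_a 0.97 [254. 337.] [0.576 0.217 0.   ]
side tap_a 0.96 [322. 224.] [ 0.57  -0.178  0.   ]
side tap_a 0.93 [398. 413.] [0.305 0.297 0.   ]
side a_grip 0.96 [210. 288.] [0.633 0.246 0.118]
side a_grip 0.59 [360. 373.] [0.36  0.34  0.118]
side rack_mid 0.68 [333. 263.] [ 0.502 -0.037  0.   ]
side rack_back 0.94 [231. 254.] [0.727 0.001 0.   ]
```

View pics/scene0.png

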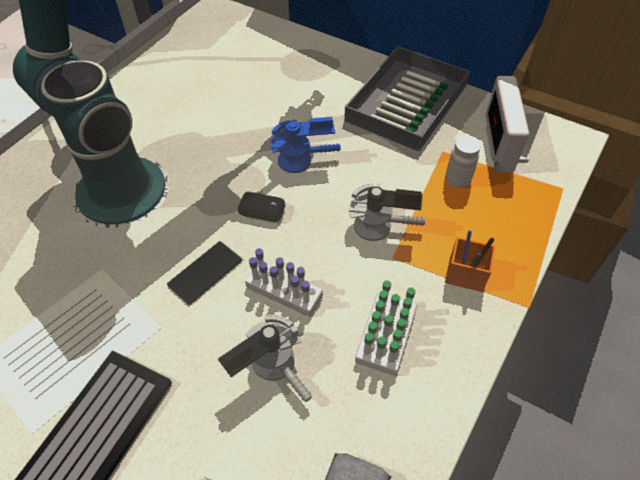

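View pics/side0.png

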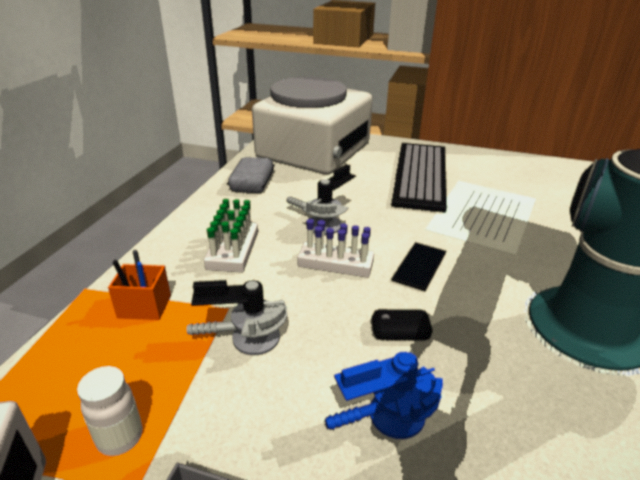

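Candidates: grey tap at scene (372,215) with its lever parallel to the nozzle; grey tap at (270,350) with its lever across; and a blue look-alike at (294,150). By the description I choose the grey one at (372,215). Next, a crop to check it and a triangulation.

```bash
cat >> h.py <<'E'
def tri(c1,u1,c2,u2):
    P=[]
    for c in(c1,c2):
        K=np.array([[c["fx"],0,c["cx"]],[0,c["fy"],c["cy"]],[0,0,1]]);P.append(K@np.array(c["extrinsics"])[:3])
    X=cv2.triangulatePoints(P[0],P[1],np.float64(u1).reshape(2,1),np.float64(u2).reshape(2,1))[:,0];return X[:3]/X[3]
E
python3 - <<'E'
from h import *
from scipy.spatial.transform import Rotation as R
a=read_camera("scene");b=read_camera("side")
T=lambda cam,n,u:min((r["location"] for r in tip_of(cam,n)),key=lambda l:np.hypot(l[0]-u[0],l[1]-u[1]))
t=tri(a,T("scene","tap_a",(370,230)),b,T("side","tap_a",(254,337)))
g=tri(a,T("scene","a_grip",(410,203)),b,T("side","a_grip",(210,288)))
tb=tri(a,T("scene","tap_a",(274,361)),b,T("side","tap_a",(322,224)))
hub=tri(a,(376,189),b,(254,285))
print("tap",t,"grip",g,"dist",np.hypot(*(g-t)[:2]),"ang",np.arctan2(*(g-t)[1::-1]),"tapb",tb,"hubtop",hub)
s=read_state();print(s["time"],s["tool_pos"],R.from_rotvec(s["tcp_rot"]).as_matrix().round(3),s["wrist_force"],s["width"])
A=cv2.resize(a["image"][150:260,320:460],None,fx=2.8,fy=2.8,interpolation=3);B=cv2.resize(b["image"][255:365,170:310],None,fx=2.8,fy=2.8,interpolation=3)
cv2.imwrite("pics/crop.png",np.hstack([A,B])[:,:,::-1])
E
```

```text
tap [ 0.57441326  0.21317415 -0.00433663] grip [0.63964702 0.24432497 0.11078843] dist 0.07228981259409661 ang 0.44550733455457464 tapb [ 0.53586862 -0.14725209 -0.08915494] hubtop [0.57012322 0.22249229 0.12281572]
0.9 [0.155728   0.65678183 0.23129974] [[-0.973  0.231  0.   ]
 [ 0.231  0.973  0.   ]
 [-0.     0.    -1.   ]] [ 0.2033594  -0.55451575 -0.13516067] 1.00259822421071
```

View pics/crop.png

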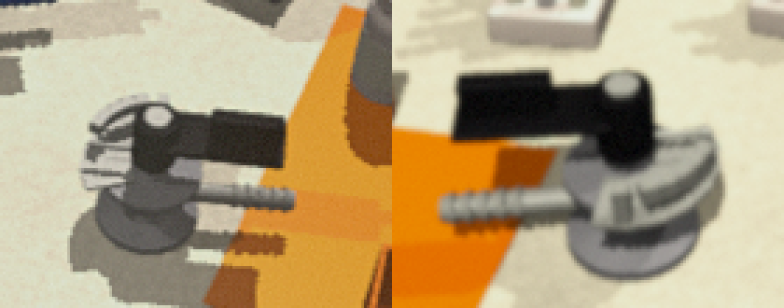

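Confirmed: the crop shows the black lever parallel above the barbed nozzle, so this tap is open. I'll move above it.

Emit:
{"name": "apply_moves", "arguments": {"fingers": [1,1,1,1,1,1,1,1,1,1,1,1], "travel": [[-0.4,-0.2,-0.3],[-0.8,-0.42,-0.3],[-0.85,-0.44,-0.3],[-0.85,-0.44,0],[-0.85,-0.44,0],[-0.85,-0.44,0],[-0.85,-0.44,0],[-0.85,-0.44,0],[-0.85,-0.44,0],[-0.85,-0.44,0],[-0.85,-0.44,0],[-0.85,-0.44,0]], "rotation": [[0,0,0],[0,0,0],[0,0,0],[0,0,0],[0,0,0],[0,0,0],[0,0,0],[0,0,0],[0,0,0],[0,0,0],[0,0,0],[0,0,0]]}}

```text
time: 2.1
tool_pos: [0.571, 0.2993, 0.2765]
tcp_rot: [0.365, 3.12, 0.001]
wrist_force: [-0.1, -0.6, -0.3]
width: 0.997
grip_force: 0.0
```

Emit:
{"name": "apply_moves", "arguments": {"fingers": [1,1,1,1,1,1,1,1,1,1], "travel": [[-0.8,-0.4,0],[-0.6,-0.3,0],[0,0,0],[0,0,0],[0,0,0],[0,0,0],[0,0,0],[0,0,0],[0,0,0],[0,0,0]], "rotation": [[0,0,0],[0,0,0],[0,0,-0.8],[0,0,-0.9],[0,0,-0.9],[0,0,-0.9],[0,0,-0.9],[0,0,-0.9],[0,0,-0.9],[0,0,0]]}}

```text
time: 3.1
tool_pos: [0.6297, 0.2506, 0.2763]
tcp_rot: [-0.65, 3.074, 0.0]
wrist_force: [-0.3, 0.3, -0.6]
width: 1.0
grip_force: 0.0
```

```bash
python3 - <<'E'
from h import *
from scipy.spatial.transform import Rotation as R
c=read_camera("wrist");save(c,"wrist0.png")
s=read_state();print(s["time"],s["tool_pos"],R.from_rotvec(s["tcp_rot"]).as_matrix().round(3),s["q"],s["wrist_force"])
for n in("tap_a","a_grip"):
    for r in tip_of("wrist",n): print(n,r["p"],r["location"])
print(c["fx"],c["cx"],c["cy"],np.array(c["extrinsics"]).round(4))
E
```

```text
3.15 [0.62965727 0.25055445 0.27625545] [[-0.915 -0.403  0.   ]
 [-0.403  0.915  0.   ]
 [-0.     0.    -1.   ]] [ 3.41950082e-01  2.46297723e-01  1.54353069e+00  2.42133575e-05
  1.35171460e+00 -1.64331942e+00] [ 0.48210397 -0.98069987  0.02450824]
tap_a 0.86 [318.1, 129.2]
tap_a 0.69 [47.6, 32.8]
a_grip 0.76 [310.7, 218.1]
371.64829954431775 319.6793420858096 236.2982017326052 [[-4.052e-01  9.142e-01 -5.000e-04  2.730e-02]
 [ 8.698e-01  3.856e-01  3.079e-01 -6.988e-01]
 [ 2.817e-01  1.243e-01 -9.514e-01  2.159e-01]
 [ 0.000e+00  0.000e+00  0.000e+00  1.000e+00]]
```

View pics/wrist0.png

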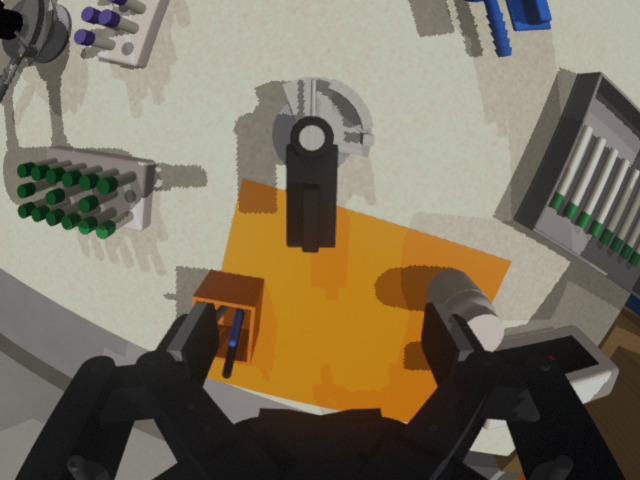

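The wrist view shows the lever pointing down the image: hub cap centre (312,138), fin top running from (312,186) to (310,235).

```bash
cat >> h.py <<'E'
def wray(c,uv,z):
    E=np.array(c["extrinsics"]);d=np.array([uv[0]-c["cx"],uv[1]-c["cy"]]);r=np.hypot(*d);th=r/c["fx"]
    v=E[:3,:3].T@np.r_[np.sin(th)*d/r,np.cos(th)];o=-E[:3,:3].T@E[:3,3];return o+v*(z-o[2])/v[2]
E
python3 - <<'E'
from h import *
c=read_camera("wrist")
for n,uv,z in(("hub",(312,138),.123),("hub.13",(312,138),.13),("gripnet",(310.7,218.1),.118),("fin_in",(312,186),.130),("plate_endL",(287,246),.106),("plate_endR",(335,249),.106),("plate_inL",(287,150),.106),("plate_inR",(337,150),.106)):
    p=wray(c,uv,z);print(n,p.round(4))
m=c["image"][130:260,275:345].astype(np.uint8);cv2.imwrite("pics/wcrop.png",cv2.resize(m,None,fx=4.5,fy=4.5,interpolation=2)[:,:,::-1])
E
```

```text
hub [0.5737 0.2179 0.123 ]
hub.13 [0.5733 0.2179 0.13  ]
gripnet [0.6359 0.2437 0.118 ]
fin_in [0.6082 0.2332 0.13  ]
plate_endL [0.6714 0.2355 0.106 ]
plate_endR [0.6566 0.2762 0.106 ]
plate_inL [0.5923 0.2026 0.106 ]
plate_inR [0.5754 0.2413 0.106 ]
```

View pics/wcrop.png

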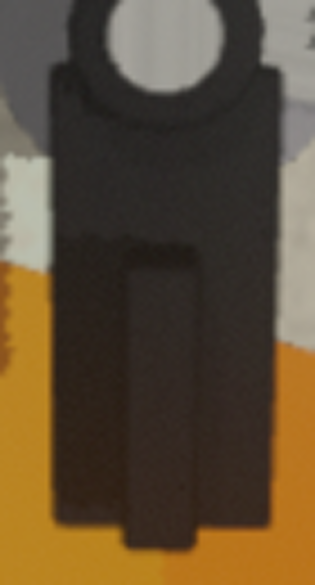

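```bash
python3 - <<'E'
from h import *
c=read_camera("wrist")
w=lambda u,v,z:wray(c,(u,v),z)[:2]
h=w(311.7,137.8,.123);e=(w(286.6,246.2,.106)+w(335,246.7,.106))/2;i=(w(286.1,144.7,.106)+w(337.7,144.7,.106))/2
fo=w(310.6,251.5,.130);fi=w(311.4,187,.130)
ang=lambda d:np.degrees(np.arctan2(d[1],d[0]))
for n,p in(("e",e),("i",i),("fo",fo),("fi",fi)):print(n,p.round(4),"from hub",np.hypot(*(p-h)).round(4),ang(p-h).round(2))
print(h,ang(e-i),ang(fo-fi),"width",np.hypot(*(w(286.6,246.2,.106)-w(335,246.7,.106))))
E
```

```text
e [0.6632 0.2553] from hub 0.0971 22.8
i [0.5797 0.22  ] from hub 0.0066 21.62
fo [0.6593 0.2541] from hub 0.0931 23.04
fi [0.6091 0.233 ] from hub 0.0387 23.45
[0.57364943 0.21763382] 22.89066751233325 22.74176641757591 width 0.04353432157589312
```

Emit:
{"name": "apply_moves", "arguments": {"fingers": [0.27,0.27,0.27,0.27,0.27,0.27,0.27,0.27,0.27], "newtons": 20, "travel": [[-0.05,-0.17,0],[0,0,0.4],[0,0,0.5],[0,0,0.5],[0,0,0.5],[0,0,0.5],[0,0,0.3],[0,0,0],[0,0,0]], "rotation": [[0,0,0.15],[0,0,0],[0,0,0],[0,0,0],[0,0,0],[0,0,0],[0,0,0],[0,0,0],[0,0,0]]}}

```text
time: 4.25
tool_pos: [0.6359, 0.2437, 0.1417]
tcp_rot: [-0.625, 3.079, -0.0]
wrist_force: [0.7, -0.2, 0.0]
width: 0.272
grip_force: 0.0
```

```bash
python3 - <<'E'
from h import *
c=read_camera("wrist");b=read_camera("side")
B=cv2.resize(b["image"][190:350,150:310],(480,480),interpolation=2)
cv2.imwrite("pics/pre.png",np.hstack([c["image"][:480,180:480],B])[:,:,::-1])
print(read_state()["wrist_force"],read_state()["tool_pos"],read_state()["width"])
E
```

```text
[0.77197698 0.24877958 0.08188372] [0.63676546 0.24413032 0.14324438] 0.27079589690225064
```

View pics/pre.png

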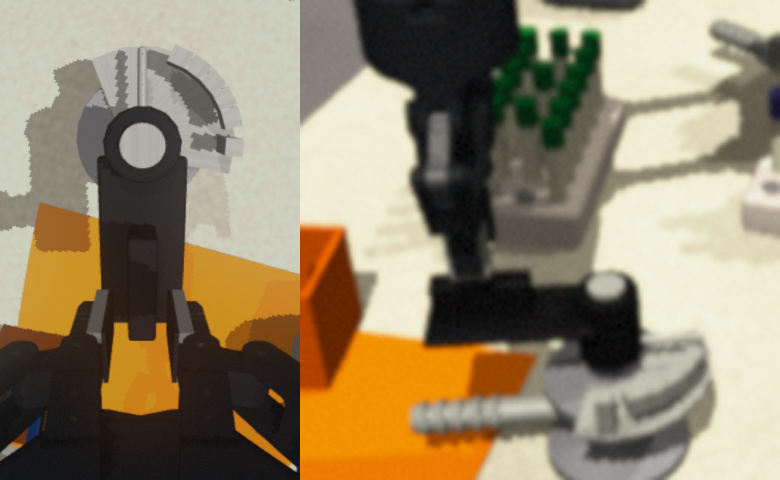

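The fingers straddle the fin (fin at crop columns 128-155, pads at 100 and 180). I'll check the pen holder's distance, then descend and feel for the plate.

```bash
python3 - <<'E'
from h import *
a=read_camera("scene")
for u in((447,270),(490,288),(452,240),(494,262)):print(px2plane(a,u,0).round(3),px2plane(a,u,.08).round(3))
E
```

```text
[0.771 0.199 0.   ] [0.78  0.144 0.08 ]
[0.867 0.205 0.   ] [0.869 0.149 0.08 ]
[0.747 0.279 0.   ] [0.758 0.217 0.08 ]
[0.849 0.272 0.   ] [0.853 0.211 0.08 ]
```

Emit:
{"name": "apply_moves", "arguments": {"fingers": [0.27,0.27,0.27,0.27], "travel": [[0,0,0.25],[0,0,0.25],[0,0,0.1],[0,0,0]], "rotation": [[0,0,0],[0,0,0],[0,0,0],[0,0,0]]}}

```text
time: 4.8
tool_pos: [0.6339, 0.2433, 0.1089]
tcp_rot: [0.625, -3.075, 0.001]
wrist_force: [-0.3, 0.3, -0.2]
width: 0.269
grip_force: 0.0
```

Emit:
{"name": "apply_moves", "arguments": {"fingers": [0.27,0.27,0.27,0.27], "travel": [[0,0,0.04],[0,0,0.04],[0,0,0.04],[0,0,0]], "rotation": [[0,0,0],[0,0,0],[0,0,0],[0,0,0]]}}

```text
time: 5.2
tool_pos: [0.6359, 0.244, 0.1061]
tcp_rot: [-0.625, 3.078, 0.0]
wrist_force: [-0.8, 0.7, 1.3]
width: 0.271
grip_force: 0.6
```

Emit:
{"name": "apply_moves", "arguments": {"fingers": [0.27,0.27,0.27], "travel": [[0,0,0.04],[0,0,0],[0,0,0]], "rotation": [[0,0,0],[0,0,0],[0,0,0]]}}

```text
time: 5.5
tool_pos: [0.6361, 0.244, 0.1047]
tcp_rot: [-0.625, 3.077, 0.0]
wrist_force: [-0.9, 0.2, 5.9]
width: 0.27
grip_force: 3.0
```

Emit:
{"name": "apply_moves", "arguments": {"fingers": [0.27,0.27,0.27], "travel": [[0,0,0.04],[0,0,0],[0,0,0]], "rotation": [[0,0,0],[0,0,0],[0,0,0]]}}

```text
time: 5.8
tool_pos: [0.636, 0.2441, 0.1028]
tcp_rot: [-0.625, 3.077, 0.0]
wrist_force: [-2.7, -1.0, 6.9]
width: 0.271
grip_force: 3.2
```

Emit:
{"name": "apply_moves", "arguments": {"fingers": [0.27,0.27,0.27,0.27,0.27], "travel": [[0,0,0.04],[0,0,0.04],[0,0,0.04],[0,0,0],[0,0,0]], "rotation": [[0,0,0],[0,0,0],[0,0,0],[0,0,0],[0,0,0]]}}

```text
time: 6.3
tool_pos: [0.6362, 0.2441, 0.0972]
tcp_rot: [-0.625, 3.077, 0.0]
wrist_force: [-1.8, -1.2, 7.2]
width: 0.272
grip_force: 3.9
```

Emit:
{"name": "apply_moves", "arguments": {"fingers": [0.27,0.27,0.27], "travel": [[0,0,0.02],[0,0,0],[0,0,0]], "rotation": [[0,0,0],[0,0,0],[0,0,0]]}}

```text
time: 6.6
tool_pos: [0.6361, 0.2441, 0.0963]
tcp_rot: [-0.625, 3.077, 0.0]
wrist_force: [-1.9, -0.1, 8.1]
width: 0.27
grip_force: 4.0
```

Emit:
{"name": "apply_moves", "arguments": {"fingers": [0.27,0.27,0.27], "travel": [[0,0,0.02],[0,0,0],[0,0,0]], "rotation": [[0,0,0],[0,0,0],[0,0,0]]}}

```text
time: 6.9
tool_pos: [0.6361, 0.2441, 0.0954]
tcp_rot: [-0.625, 3.077, 0.0]
wrist_force: [-2.6, -0.4, 9.4]
width: 0.273
grip_force: 4.2
```

Emit:
{"name": "apply_moves", "arguments": {"fingers": [0.27,0.27,0.27,0.27], "travel": [[0.001,-0.047,0],[0.001,-0.047,0],[0.001,-0.047,0],[0,0,0]], "rotation": [[0,0,0.333],[0,0,0.333],[0,0,0.333],[0,0,0]]}}

```text
time: 7.3
tool_pos: [0.6386, 0.2374, 0.0954]
tcp_rot: [-0.462, 3.105, 0.001]
wrist_force: [-2.2, -1.4, 7.9]
width: 0.272
grip_force: 4.1
```

Emit:
{"name": "apply_moves", "arguments": {"fingers": [0.27,0.27,0.27,0.27], "travel": [[0.001,-0.047,0],[0.001,-0.047,0],[0.001,-0.047,0],[0,0,0]], "rotation": [[0,0,0.333],[0,0,0.333],[0,0,0.333],[0,0,0]]}}

```text
time: 7.7
tool_pos: [0.6403, 0.2306, 0.0954]
tcp_rot: [-0.298, 3.125, 0.001]
wrist_force: [-2.5, 0.4, 9.0]
width: 0.269
grip_force: 4.2
```

Emit:
{"name": "apply_moves", "arguments": {"fingers": [0.27,0.27,0.27,0.27,0.27,0.27], "travel": [[0.002,-0.0706,0],[0.002,-0.0706,0],[0.002,-0.0706,0],[0.002,-0.0706,0],[0.002,-0.0706,0],[0,0,0]], "rotation": [[0,0,0.5],[0,0,0.5],[0,0,0.5],[0,0,0.5],[0,0,0.5],[0,0,0]]}}

```text
time: 8.3
tool_pos: [0.6413, 0.2131, 0.0955]
tcp_rot: [0.113, 3.137, 0.002]
wrist_force: [-2.5, 0.1, 7.9]
width: 0.27
grip_force: 4.1
```

Emit:
{"name": "apply_moves", "arguments": {"fingers": [0.27,0.27,0.27,0.27,0.27,0.27,0.27,0.27,0.27], "travel": [[0.002,-0.0706,0],[0.002,-0.0706,0],[0.002,-0.0706,0],[0.002,-0.0706,0],[0.002,-0.0706,0],[0.002,-0.0706,0],[0.002,-0.0706,0],[0.002,-0.0706,0],[0,0,0]], "rotation": [[0,0,0.5],[0,0,0.5],[0,0,0.5],[0,0,0.5],[0,0,0.5],[0,0,0.5],[0,0,0.5],[0,0,0.5],[0,0,0]]}}

```text
time: 9.2
tool_pos: [0.634, 0.1865, 0.0958]
tcp_rot: [0.762, 3.045, 0.004]
wrist_force: [-1.1, 0.9, 8.5]
width: 0.269
grip_force: 4.1
```

```bash
python3 - <<'E'
from h import *
c=read_camera("wrist");cv2.imwrite("pics/mid.png",c["image"][:,:,::-1])
print(read_state()["tool_pos"])
E
```

```text
[0.63404302 0.18656685 0.09574901]
```

View pics/mid.png

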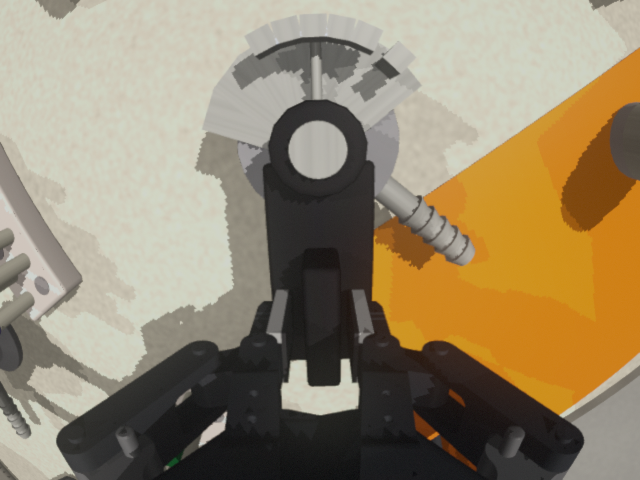

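The lever has turned about 51° with the tool (fin between pads at column 322, nozzle now at lower right). The collar should hold it down now, so I'll raise the tips 14 mm and push sideways only.

Emit:
{"name": "apply_moves", "arguments": {"fingers": [0.27,0.27,0.27,0.27,0.27,0.27,0.27], "travel": [[0.002,-0.0706,0],[0,0,-0.08],[0,0,-0.1],[0,0,-0.1],[0.002,-0.0706,0],[0.002,-0.0706,0],[0,0,0]], "rotation": [[0,0,0.5],[0,0,0],[0,0,0],[0,0,0],[0,0,0.5],[0,0,0.5],[0,0,0]]}}

```text
time: 9.95
tool_pos: [0.6277, 0.1778, 0.1077]
tcp_rot: [0.998, 2.977, 0.004]
wrist_force: [2.1, 3.1, -1.3]
width: 0.273
grip_force: 1.9
```

Emit:
{"name": "apply_moves", "arguments": {"fingers": [0.27,0.27,0.27,0.27], "travel": [[0.001,-0.047,0],[0.001,-0.047,0],[0.001,-0.047,0],[0,0,0]], "rotation": [[0,0,0.333],[0,0,0.333],[0,0,0.333],[0,0,0]]}}

```text
time: 10.35
tool_pos: [0.6229, 0.172, 0.1073]
tcp_rot: [1.15, 2.923, 0.001]
wrist_force: [2.7, 2.3, -0.9]
width: 0.27
grip_force: 1.4
```

Emit:
{"name": "apply_moves", "arguments": {"fingers": [0.27,0.27,0.27,0.27,0.27], "travel": [[0.001,-0.047,0],[0.001,-0.047,0],[0.001,-0.047,0],[0.001,-0.047,0],[0,0,0]], "rotation": [[0,0,0.333],[0,0,0.333],[0,0,0.333],[0,0,0.333],[0,0,0]]}}

```text
time: 10.85
tool_pos: [0.616, 0.1657, 0.107]
tcp_rot: [1.351, 2.836, 0.002]
wrist_force: [2.5, 2.2, -2.9]
width: 0.268
grip_force: 1.8
```

Emit:
{"name": "apply_moves", "arguments": {"fingers": [0.27,0.27], "travel": [[0.0005,-0.0235,0],[0,0,0]], "rotation": [[0,0,0.167],[0,0,0]]}}

```text
time: 11.05
tool_pos: [0.6146, 0.1645, 0.1069]
tcp_rot: [-1.377, -2.824, 0.0]
wrist_force: [2.9, 3.3, -1.3]
width: 0.267
grip_force: 1.9
```

Emit:
{"name": "apply_moves", "arguments": {"fingers": [0.27,0.27], "travel": [[0.001,-0.035,0],[0,0,0]], "rotation": [[0,0,0.25],[0,0,0]]}}

```text
time: 11.25
tool_pos: [0.6131, 0.1633, 0.107]
tcp_rot: [-1.415, -2.805, 0.0]
wrist_force: [2.6, 2.8, -2.6]
width: 0.272
grip_force: 1.9
```

Emit:
{"name": "apply_moves", "arguments": {"fingers": [0.27,0.27], "travel": [[0.001,-0.035,0],[0,0,0]], "rotation": [[0,0,0.25],[0,0,0]]}}

```text
time: 11.45
tool_pos: [0.6116, 0.1623, 0.107]
tcp_rot: [-1.453, -2.785, -0.0]
wrist_force: [2.9, 2.6, -2.6]
width: 0.27
grip_force: 2.1
```

Emit:
{"name": "apply_moves", "arguments": {"fingers": [0.27,0.27], "travel": [[0.001,-0.035,0],[0,0,0]], "rotation": [[0,0,0.25],[0,0,0]]}}

```text
time: 11.65
tool_pos: [0.6101, 0.1613, 0.1071]
tcp_rot: [-1.489, -2.766, 0.0]
wrist_force: [3.0, 1.8, -3.2]
width: 0.274
grip_force: 1.9
```

Emit:
{"name": "apply_moves", "arguments": {"fingers": [0.27,0.27], "travel": [[0.001,-0.035,0],[0,0,0]], "rotation": [[0,0,0.25],[0,0,0]]}}

```text
time: 11.85
tool_pos: [0.6086, 0.1604, 0.1071]
tcp_rot: [-1.526, -2.746, 0.0]
wrist_force: [2.7, 1.9, -4.1]
width: 0.271
grip_force: 2.0
```

Emit:
{"name": "apply_moves", "arguments": {"fingers": [0.27,0.27], "travel": [[0.001,-0.035,0],[0,0,0]], "rotation": [[0,0,0.25],[0,0,0]]}}

```text
time: 12.05
tool_pos: [0.6064, 0.1589, 0.1072]
tcp_rot: [-1.56, -2.726, 0.003]
wrist_force: [-0.5, -0.6, -1.1]
width: 0.264
grip_force: 0.0
```

```bash
python3 - <<'E'
from h import *
c=read_camera("wrist");b=read_camera("side")
B=cv2.resize(b["image"][190:350,150:310],(480,480),interpolation=2)
cv2.imwrite("pics/stop.png",np.hstack([c["image"][:480,180:480],B])[:,:,::-1])
s=read_state();print(s["wrist_force"],s["tool_pos"],s["width"])
E
```

```text
[-0.2699143  -0.6527243  -0.22908817] [0.60631361 0.15876959 0.10717132] 0.2722650944206786
```

View pics/stop.png

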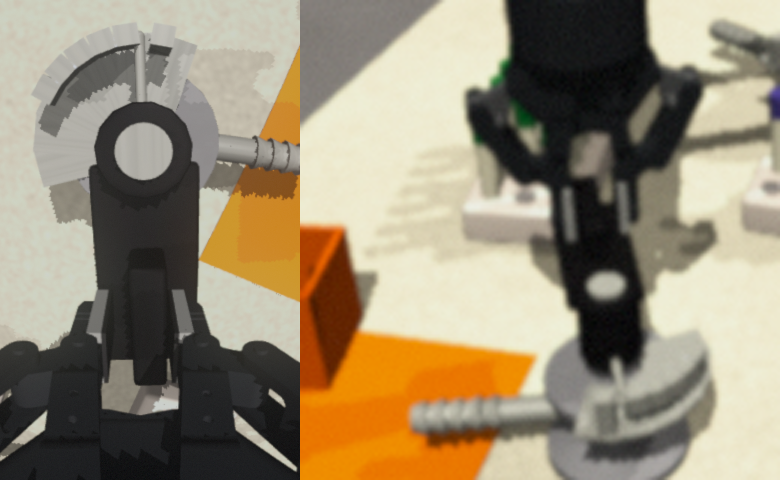

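The hub cap in the side crop is at (605,286), the same height as before the push at (605,287), and the contact force is zero. So the lever has sprung up near its stop. The fin stands clear between the pads, so I'll retreat straight up.

Emit:
{"name": "apply_moves", "arguments": {"fingers": [0.27,0.27,0.27,0.27,0.27,0.27,0.27,0.27,0.27], "travel": [[0,0,-0.1],[0,0,-0.3],[0,0,-0.6],[0,0,-0.6],[0,0,-0.6],[0,0,-0.6],[0,0,-0.6],[0,0,-0.1],[0,0,0]], "rotation": [[0,0,0],[0,0,0],[0,0,0],[0,0,0],[0,0,0],[0,0,0],[0,0,0],[0,0,0],[0,0,0]]}}

```text
time: 13.05
tool_pos: [0.6082, 0.1597, 0.285]
tcp_rot: [1.558, 2.724, 0.004]
wrist_force: [-0.8, 0.5, -0.0]
width: 0.267
grip_force: 0.0
```

```bash
python3 - <<'E'
from h import *
a=read_camera("scene");b=read_camera("side");c=read_camera("wrist")
T=lambda cam,n,u:min((r["location"] for r in tip_of(cam,n)),key=lambda l:np.hypot(l[0]-u[0],l[1]-u[1]),default=None)
ga=T("scene","a_grip",(385,235));gb=T("side","a_grip",(250,270));gw=T("wrist","a_grip",(320,240));print(ga,gb,gw)
if ga and gb: print(tri(a,ga,b,gb))
if gw: print(wray(c,gw,.118))
A=cv2.resize(a["image"][150:270,320:460],(420,360),interpolation=2);B=cv2.resize(b["image"][240:360,180:300],(360,360),interpolation=2)
cv2.imwrite("pics/end.png",np.hstack([A,B])[:,:,::-1]);save(c,"wend.png");print(read_state()["wrist_force"])
E
```

```text
[379.9, 220.0] [249.5, 263.3] [319.1, 213.6]
[0.6110522  0.15944426 0.11237026]
[0.60667425 0.15776979 0.118     ]
[-0.16278369 -0.15976542 -0.08679438]
```

View pics/end.png

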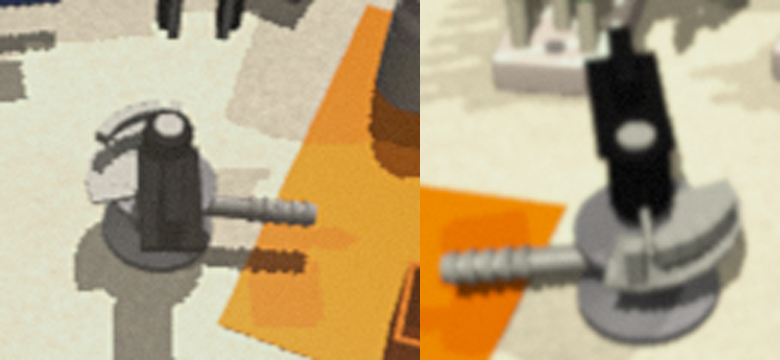

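View pics/wend.png

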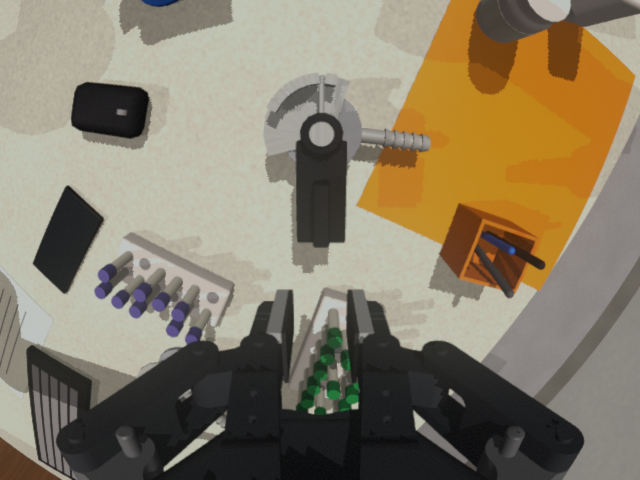

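The lever lies across the nozzle at about 80°. The hub cap is at the same pixels as when it was up: scene (376,192) and side (252,285). The racks look undisturbed and the robot touches nothing, so I'm handing it in.

```bash
python3 -c "
from workcell import *
print(finish_job())"
```

```text
the job is handed in; nothing more can be done
None
```

I handed the job in with the open grey tap's lever pushed down, turned clockwise about 80° and sprung back up locked; it rose before I felt any hard stop, the other tap and the racks were not touched, and no verdict came back.

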